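# Open the charging box's sprung hood and lay the battery pack in it

### The arm

A 6-joint arm with a two-finger parallel gripper is mounted at the origin on the work surface. World frame = base frame: x ahead of the robot, y to its left, z up, the work surface at z = 0. Lengths are in m, angles in rad, forces in N, time in s.
With the tool pointing down it reaches from about 0.35 to 0.725 m from the base axis. Payload 4.3 kg.
Tool frame: the origin (TCP) lies at the very end of the fingers, on their centre line; the grasp point (between the pads) lies 19 mm behind it (r.grip_point_offset is the distance from the TCP to the grasp point, in m); z points along the fingers, y is the line along which they close (so a half turn about z gives the same grasp; the last joint's range is limited). The gripper opens to 85 mm and grips with 20 to 120 N. Pads are 22 mm wide; open, the fingers measure 114 mm over their backs; the gripper's body (76 mm by 85 mm) begins 54 mm behind the grasp point. The pads swing forward as they close: fully open they stand 13 mm farther back than shut.
Start: joints at [1.098, 0.377, 0.081, 1.274, 0, 1.46], TCP at [0.204, 0.538, 0.208] pointing down, gripper open.
Joint ranges: [-2.72, 2.72], [-0.84, 1.66], [-1.02, 1.22], [-1.77, 2.12], [-1.37, 1.28], [-3.14, 3.14]. Speed limits (rad/s): [2.57, 2.57, 3.14, 3.14, 3.14, 3.14].

### API

Orientations are given as a unit quaternion [w, x, y, z].
In Python, from plant import r, optics gives the robot as it stands. The module is installed in compiled form; this text tells all that it offers.
- The arm moves only by the shell command python3 -m jog 'ROWS' [FORCE]. ROWS is JSON, one flat list of numbers, 7 for each row, row after row: the shift along the tool's x, y, z normalised to -1 to 1, where 1 is 12 cm, then the turn, a rotation vector about the tool's x, y, z normalised to -1 to 1, where 1 is pi rad, then the closure, from -1 (fully open) to 1 (shut), so that 0 is half open. In form: [x, y, z, rx, ry, rz, gripper, x, y, z, rx, ry, rz, gripper, ...]. A call has 1 to 10 rows; each row is the pose to reach, as a shift and turn from the pose commanded when the call began, along the tool's axes at that moment, turning the shorter way round; what a row does not reach only later rows make up. A row lasts 1/10 s, in which the tool goes at most 50 mm and 8.59 degrees, less where a joint would pass 70% of its speed; a pose out of reach is approached as far as the arm can. A call with a number of a shift or a turn outside -1 to 1 is refused whole. A call with a gripper value outside its range is refused whole. The fingers move at their own pace and stop on an object; FORCE is the grip in N (left out, the last holds). Time passes only in rows, so rows that repeat a pose let the fingers close. It gives the time, the measured TCP pose, the force, the opening and the grip force at its end, in the units of the state.
- r.observe(): the state, without advancing time (a new reading comes with each control period).
- optics.get_image(name): name is "scene" or "top" or "wrist"; returns (picture, depth): 400x640x3 uint8, blue, green, red; 400x640 float32, m along the optical axis (not along the pixel's ray), 0 where there is no reading.
- optics.camera_info(name): a dict with "fov_y" (degrees; the focal length in pixels is half the picture's height over the tangent of half this angle, whatever the lens; pixels are square), "cx", "cy" (the principal point, pixels), "k1" (the pictures are not rectified: a ray, as slopes to the right and down, at radius r is drawn at 1 + k1 r^2 times it, then the intrinsics apply), "R" (3x3) and "t" (3): a world point X has camera coordinates R X + t. Camera axes: x right, y down, z forward; pixel columns grow to the right and rows downward; lengths in m; the calibration is good to about 2 mm. A picture is of the moment at which its call begins: read the wrist's pose just before it. camera_info takes no time and is no camera call; for the wrist camera it gives the pose at the moment of the call.
- r.close_job(): hands the job in; it is judged then, once.
Trained networks look in the newest picture that a camera, given by its name, has taken for a name from the list of things; names that differ only in an ending like _2 or _b are one class to them, and where a whole thing is asked for, a point or a joint stands for the part that bears it (a point fixed in the world has none). Each returns a list of dicts, best first, with "score" (0 to 1); they miss things now and then, are a little off and sometimes report something else, mostly with a low value. They report only what shows in the picture. A call takes as long as a camera call. They do not tell look-alikes from the thing itself.
- optics.spot_in(camera, thing): "at" ([x, y, z] in m, in the coordinates of the camera as it stood for that picture, good to about 4 mm: the middle of the surface that is visible of it).
- optics.outline_of(camera, thing): "mask" (400x640 bool, what is visible of it).
The state is a dict: "clock": time; "qpos": joint angles; "joint_vel": joint speeds; "effort": joint torques, N m; "eef_pos": TCP position; "ee_rot": TCP orientation; "wrist_force": force on the tool from outside, world axes, zero at the start; "moment": the same for the moment, N m; "gripper_width": opening from 0.0 (shut) to 1.0 (fully open); "grasp_force": force on a finger pad.
Only numpy, scipy, OpenCV 4.12 (cv2) and the standard library are available. Lean on these libraries where they do the work, as an engineer would, in place of code of your own. Each camera call takes 0.05 s, during which the arm holds its last target. There are 200 camera calls.

### The job

At the pit bench, lift the hood of the charging box by its handle and swing it back past the spring's over-centre point, so that it stays wide open by itself. Then lay the battery pack flat and right way up on the floor of the box's tray, setting it down rather than dropping it, and leave the other loose things on the bench where they are.

Things in the scene. Friction and masses are not known exactly. Their poses are not given: they have to be found in the camera images.
- box: Charging box, fixed to the bench: a low open steel tray 156 (x) x 206 (y) x 30 mm high, walls and floor 3 mm thick (inside 150 x 200 mm). Origin: centre of its underside, on the bench. Its front (handle side) looks to its -x; the hood's hinge runs along its rear top edge, at x = +78 mm. It stands on the left or right side, turned by up to 0.3 rad.
- hood (a joint): Hood: grey sheet-steel cover with vent slots, 156 x 208 x 55 mm high, 0.45 kg, no latch. 0 rad = shut; grows as its front goes up and back about the box's y; stop at 2.0 (leaning back, handle 130 mm behind the hinge line). Spring and weight pull it shut below about 1.1 rad and throw it open above; lifting at the handle takes about 6 N at first, none at 1.1 rad.
- hood_handle (a point): Middle of the hood's handle: steel round bar 12 mm thick, 120 mm long, parallel to the hinge, on two thin arms at its ends, 45 mm in front of the hood's front face, open above and below. Hood shut: 81 mm above the bench, 201 mm ahead of the hinge line and 50 mm above it (5 mm below the hood's top). Swings with the hood; its y runs along the bar.
- hood_hinge (a point): Middle of the hood's hinge line, 31 mm above the bench at the rear top edge of the tray; y along the hinge. Its axes turn with the hood.
- pack: Hard-case battery pack, a loose oblong black and grey block 139 (x) x 47 (y) x 38 mm (z), about 0.4 kg, three brass sockets at one end of its top. It lies flat on the bench on the other side from the box, turned anyhow. Origin: centre of its underside.
- screwdriver: Bystander: screwdriver 180 mm long lying on the bench between box and pack. Leave alone.
- wrench: Bystander: steel spanner 160 mm long lying on the bench at the robot's right. Leave alone.
- wheel: Bystander: car wheel with black tyre, 112 mm across, 43 mm high, lying flat on the bench. Leave alone. Origin: centre of its underside.
- oil: Bystander: white oil bottle, 42 mm across, 100 mm high, standing on the bench. Leave alone.
- can: Bystander: aluminium can, 60 mm across, 130 mm high, standing on the bench. Leave alone.
- spur: Bystander: steel gear, 66 mm across, 20 mm high, lying flat on the bench. Leave alone.
Not all that is in view belongs to the job. What is shaped like the pack but orange is not meant.

How it is judged:
On the way:
1. the hood is open beyond 1.8 rad and stays there for half a second (value of joint hood above 1.8 rad), for 0.5 s.
At the end, for the whole second after the job is handed in: The hood stands open at 1.8 rad or more by itself; the pack lies at rest inside the tray (its centre within the tray's inner 150 x 200 mm), right way up and flat (within 0.1 rad) on its floor (underside less than 8 mm above the bench) (value of joint hood above 1.8 rad and x of pack in the frame of box between -0.075 and 0.075 m and y of pack in the frame of box between -0.1 and 0.1 m and z of pack in the frame of box below 0.008 m and angle between pack's own z axis and vertical below 0.1 rad and linear speed of pack below 0.02 m/s); the robot touches nothing.
It fails at once if the pack is dropped: out of the fingers with its underside more than 40 mm above the bench (height (world z) of pack above 0.04 m and contact force between the fingers and pack below 0.05 N).
It fails at once if a bystander (screwdriver, wrench, wheel, oil bottle, can or gear) is moved more than 30 mm (distance of any of screwdriver, wrench, wheel, oil, can, spur from where it was at the start of the episode above 0.03 m).
It also fails if it takes over 66 s, if anything falls off the work surface, if the arm or the gripper's body presses on something with over 40 N, if the wrist force passes 120 N, or if a joint passes its speed limit or range.

## Working session

There is one attempt and no reset: what is moved stays moved. The work goes in short steps, Python scripts to look and compute and a shell command to move; the robot and the scene stay as the last step left them, time stands still between calls to the robot, and variables do not carry over. Pictures are saved under pics/ and viewed, at most 10 in all, crops included, and the job is handed in when it is done.

```bash
mkdir -p pics; cat > h.py <<'E'
import numpy as np, cv2
from plant import r, optics
from scipy.spatial.transform import Rotation as Ro
def toworld(cam,p,info=None):
    i=info or optics.camera_info(cam); return np.array(i["R"]).T@(np.array(p)-np.array(i["t"]))
def cloud(cam,depth,mask=None,info=None):
    i=info or optics.camera_info(cam); f=200/np.tan(np.radians(i["fov_y"])/2)
    m=depth>0
    if mask is not None: m&=mask
    v,u=np.nonzero(m); K=np.array([[f,0,i["cx"]],[0,f,i["cy"]],[0,0,1.]])
    d=np.stack([(u-i["cx"])/f,(v-i["cy"])/f],1); s=d.copy()
    for _ in range(8): s=d/(1+i["k1"]*(s**2).sum(1,keepdims=True))
    z=depth[v,u]; P=np.c_[s*z[:,None],z]
    return (P-np.array(i["t"]))@np.array(i["R"]),u,v
def pose():
    s=r.observe(); q=s["ee_rot"]; return np.array(s["eef_pos"]),Ro.from_quat([q[1],q[2],q[3],q[0]]),s
def rows(p,R):
    "shift/turn numbers from the current (measured) pose to target"
    p0,R0,_=pose(); return (R0.inv().apply(np.array(p)-p0)/.12).round(3),((R0.inv()*R).as_rotvec()/np.pi).round(4)
E
python3 - <<'E'
from h import *
for c in("top","scene"):
    im,d=optics.get_image(c); cv2.imwrite(f"pics/{c}0.png",im); np.save(f"pics/{c}_d.npy",d)
    for n in("pack","box","hood","hood_handle","screwdriver","wheel","oil","can","spur","wrench"):
        for o in optics.outline_of(c,n)[:3]:
            P,u,v=cloud(c,d,o["mask"]); 
            if o["score"]<.3 or len(P)<10: continue
            rect=cv2.minAreaRect((P[:,:2]*1000).astype(np.float32))
            print(c,n,round(o["score"],2),"px",int(u.mean()),int(v.mean()),"med",np.median(P,0).round(3),"zmax",np.percentile(P[:,2],98).round(3),"rect",np.round(np.r_[rect[0],rect[1],rect[2]]))
p,R,s=pose();print(p,R.as_matrix().round(3),s["clock"])
E
```

```text
top pack 0.8 px 479 295 med [ 0.255 -0.468  0.039] zmax 0.045 rect [ 254. -474.  138.   48.   74.]
top pack 0.69 px 405 198 med [ 0.535 -0.255  0.038] zmax 0.043 rect [ 540. -261.  148.   61.   71.]
top pack 0.58 px 404 249 med [ 0.384 -0.252  0.038] zmax 0.043 rect [ 384. -254.   48.  137.   69.]
top box 0.59 px 234 186 med [0.555 0.253 0.085] zmax 0.09 rect [555. 272. 252. 230.  77.]
top box 0.59 px 233 185 med [0.556 0.258 0.085] zmax 0.091 rect [554. 277. 241. 228.  78.]
top hood 0.59 px 233 185 med [0.557 0.256 0.086] zmax 0.091 rect [541. 264. 210. 207.  78.]
top hood_handle 0.65 px 233 185 med [0.556 0.258 0.085] zmax 0.09 rect [555. 277. 242. 229.  78.]
top hood_handle 0.55 px 234 186 med [0.555 0.255 0.085] zmax 0.09 rect [555. 272. 254. 230.  78.]
top screwdriver 0.84 px 322 241 med [ 0.397 -0.007  0.022] zmax 0.028 rect [422.  -8. 152.  24.   1.]
top screwdriver 0.57 px 404 199 med [ 0.534 -0.253  0.038] zmax 0.043 rect [ 541. -262.  150.   61.   71.]
top wheel 0.62 px 171 181 med [0.572 0.455 0.042] zmax 0.05 rect [576. 461. 109. 108.  50.]
top oil 0.53 px 327 165 med [ 0
[... 1149 characters left out ...]
crewdriver 0.51 px 292 185 med [ 0.394 -0.013  0.022] zmax 0.03 rect [395.  -6.  95.  34.   4.]
scene wheel 0.59 px 450 169 med [0.588 0.449 0.043] zmax 0.051 rect [569. 458. 131. 110.   6.]
scene oil 0.83 px 328 241 med [ 0.642 -0.021  0.066] zmax 0.103 rect [625.  -1.  36.  77.  34.]
scene can 0.64 px 361 276 med [ 0.79  -0.007  0.12 ] zmax 0.136 rect [779.  -0.  55.  56.  69.]
scene spur 0.98 px 185 311 med [ 0.623 -0.446  0.012] zmax 0.026 rect [ 620. -446.   63.   61.   38.]
scene wrench 0.67 px 170 276 med [ 0.507 -0.451  0.008] zmax 0.013 rect [ 490. -454.  153.   36.    4.]
[0.20405576 0.53762878 0.20764024] [[-0.935  0.355  0.   ]
 [ 0.355  0.935  0.   ]
 [-0.     0.    -1.   ]] 1.1
```

View pics/top0.png

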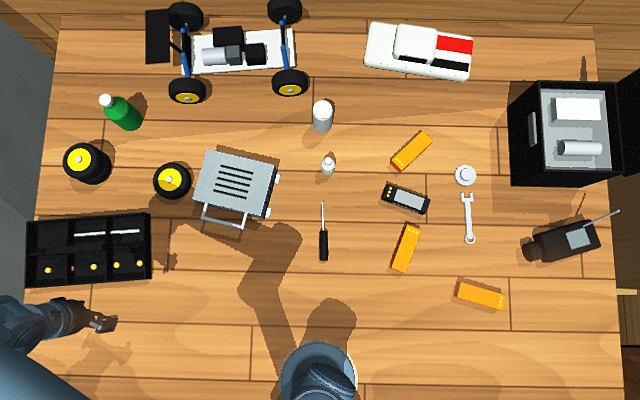

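```bash
python3 - <<'E'
import cv2
a=cv2.imread("pics/top0.png")[130:330,350:530]; b=cv2.imread("pics/scene0.png")[180:340,100:300]
a=cv2.resize(a,(360,400),interpolation=3);b=cv2.resize(b,(440,352),interpolation=3)
b=cv2.copyMakeBorder(b,0,48,0,0,0); cv2.imwrite("pics/crop.png",cv2.hconcat([a,b]))
E
```

```text
(no output)
```

View pics/crop.png

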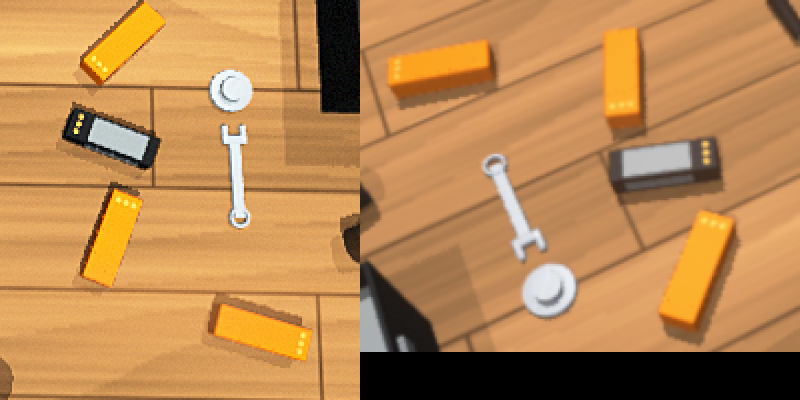

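The pack-shaped things in the top picture are orange at (410,150), (405,248) and (479,295), and black and grey at (405,198). The one at (405,198) fits: it is black and grey with three brass sockets at its left end, and the crop confirms it. The box is at (237,178) and its handle bar at about (222,222).

```bash
python3 - <<'E'
from h import *
d=np.load("pics/top_d.npy"); P,u,v=cloud("top",d)
s=(u>180)&(u<290)&(v>130)&(v<240)&(P[:,2]>.079)&(P[:,2]<.1)
h=P[s]; m=np.zeros((400,640),np.uint8); m[v[s],u[s]]=1
n,l,st,_=cv2.connectedComponentsWithStats(cv2.morphologyEx(m,cv2.MORPH_OPEN,np.ones((9,9))))
k=1+st[1:,4].argmax(); q=h[l[v[s],u[s]]==k]
rc=cv2.minAreaRect((q[:,:2]*1000).astype(np.float32)); print("hoodtop",rc,q[:,2].mean())
a=rc[2]; t=np.radians(((a+45)%90)-45); X=np.array([np.cos(t),np.sin(t)]);Y=np.array([-X[1],X[0]]); c=np.array(rc[0])/1000
print("yaw",t,"handle pred",c-X*.123,"hinge",c+X*.078)
b=P[(u>180)&(u<290)&(P[:,2]>.06)&(P[:,2]<.1)]; L=(b[:,:2]-c)@np.c_[X,Y]
g=(L[:,0]<-.1)&(abs(L[:,1])<.05)&(L[:,0]>-.16); print("bar meas",np.median(L[g],0),L[g].min(0),L[g].max(0),np.median(b[g],0),g.sum())
s=(u>370)&(u<440)&(v>175)&(v<222)&(P[:,2]>.033)&(P[:,2]<.05);print("pack",cv2.minAreaRect((P[s,:2]*1000).astype(np.float32)),P[s,2].mean())
T=Ro.from_matrix(np.c_[np.r_[Y,0]*1,np.r_[X,0],[0,0,-1]]); print(np.linalg.det(T.as_matrix()))
hd=c-X*.123
print(rows(np.r_[hd,.15],T))
E
```

```text
hoodtop ((564.7081909179688, 259.45562744140625), (209.927734375, 158.34909057617188), 77.66517639160156) 0.08570888473863665
yaw -0.21528328461928042 handle pred [0.44454753 0.2857314 ] hinge [0.64090763 0.24279294]
bar meas [-0.12209058  0.00039944] [-0.12768666 -0.04833695] [-0.11597704  0.04985246] [0.44613092 0.28637734 0.08575174] 139
pack ((536.3984985351562, -256.0282897949219), (139.6841583251953, 46.99113845825195), 70.53812408447266) 0.038435358091791993
1.0000000000000002
(array([-2.619, -1.251,  0.48 ]), array([ 0.    , -0.    ,  0.4531]))
```

```bash
python3 -m jog '[-1,-0.478,0.15,0,0,0.453,0.2,-1,-0.478,0.15,0,0,0.453,0.2,-1,-0.478,0.15,0,0,0.453,0.2,-1,-0.478,0.15,0,0,0.453,0.2,-1,-0.478,0.15,0,0,0.453,0.2,-1,-0.478,0.15,0,0,0.453,0.2,-1,-0.478,0.15,0,0,0.453,0.2,-1,-0.478,0.15,0,0,0.453,0.2,-1,-0.478,0.15,0,0,0.453,0.2,-1,-0.478,0.15,0,0,0.453,0.2]' 20; cat >> h.py <<'E'
t=-.2153; X=np.array([np.cos(t),np.sin(t),0]);Y=np.array([-X[1],X[0],0]); C=np.array([.5647,.2595,0])
def down(yaw): x=np.array([np.cos(yaw),np.sin(yaw),0]); return Ro.from_matrix(np.c_[[-x[1],x[0],0],x,[0,0,-1]])
def handle(th,dz=0): # handle position for hood angle
    a=np.arctan2(50,201)+th; H=C+X*.078+[0,0,.031]; return H+.2071*(-np.cos(a)*X+np.sin(a)*np.array([0,0,1]))+[0,0,dz]
E
python3 -c "
from h import *
print(rows(handle(0,.06),down(t)),pose()[0],pose()[2]['qpos'])"
```

```text
clock: 2.1
eef_pos: [0.2959, 0.4414, 0.1897]
ee_rot: [-0.0, 0.78, 0.625, 0.0]
wrist_force: [-0.3, 0.2, 0.6]
gripper_width: 0.399
grasp_force: 0.0
(array([-0.996,  1.491,  0.406]), array([ 0.    , -0.0001, -0.0013])) [0.29593249 0.4414103  0.18968222] [ 8.60763606e-01  2.93863424e-01 -8.43692519e-02  1.19234034e+00
  5.82824686e-05  2.65103277e+00]
```

```bash
python3 -m jog '[-0.664,0.994,0.1,0,0,0,0.2,-0.664,0.994,0.1,0,0,0,0.2,-0.664,0.994,0.1,0,0,0,0.2,-0.664,0.994,0.1,0,0,0,0.2,-0.664,0.994,0.1,0,0,0,0.2]'
python3 -m jog '[-0.332,0.497,0.2,0,0,0,0.2,-0.332,0.497,0.2,0,0,0,0.2,-0.332,0.497,0.2,0,0,0,0.2]'
python3 - <<'E'
from h import *
im,d=optics.get_image("wrist"); cv2.imwrite("pics/w1.png",im); P,u,v=cloud("wrist",d)
L=(P-C)@np.c_[X,Y]
g=(L[:,0]<-.09)&(L[:,0]>-.16)&(abs(L[:,1])<.045)&(P[:,2]>.06)&(P[:,2]<.1)
print(g.sum(), np.median(L[g],0) if g.any() else 0, L[g].min(0),L[g].max(0),P[g,2].max())
print(rows(handle(0,-.012),down(t)),pose()[0])
E
```

```text
clock: 2.6
eef_pos: [0.3959, 0.3375, 0.1775]
ee_rot: [-0.0, 0.78, 0.626, -0.0]
wrist_force: [-0.8, 0.9, 0.0]
gripper_width: 0.399
grasp_force: 0.0
clock: 2.9
eef_pos: [0.4454, 0.2856, 0.1525]
ee_rot: [0.0, 0.779, 0.627, -0.001]
wrist_force: [-0.7, 1.6, -0.1]
gripper_width: 0.398
grasp_force: 0.0
1320 [-0.12196819  0.00408515] [-0.12747829 -0.04486545] [-0.11586576  0.04496834] 0.0901963461690325
(array([-0.007,  0.002,  0.701]), array([-0.0004,  0.    , -0.0001])) [0.44461738 0.28667981 0.15315656]
```

View pics/w1.png

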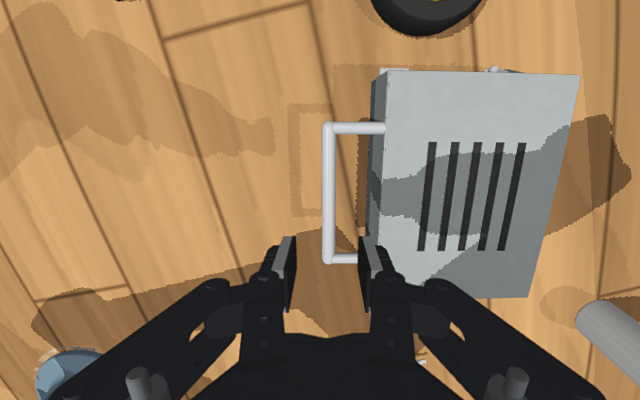

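The wrist picture shows the bar upright at u≈328, centred between the open pads, with the hood face at u≈375. Now I go down, grip and lift.

```bash
python3 -m jog '[0,0.003,0.5,0,0,0,0.2,0,0.003,0.65,0,0,0,0.2,0,0.003,0.742,0,0,0,0.2,0,0.003,0.742,0,0,0,0.9,0,0.003,0.742,0,0,0,0.9,0,0.003,0.742,0,0,0,0.9,0,0.003,0.742,0,0,0,0.9]' 40
python3 - <<'E'
from h import *
p,R,_=pose();print(p)
for th in np.arange(.1,1.71,.1):
    q=handle(th)-handle(0); s=R.inv().apply(q)/.12; print(round(th,1),s.round(3), np.hypot(*(handle(th)[:2])).round(3))
E
```

```text
clock: 3.65
eef_pos: [0.4468, 0.2872, 0.0662]
ee_rot: [0.0, 0.779, 0.627, 0.002]
wrist_force: [-0.3, -0.2, 0.2]
gripper_width: 0.048
grasp_force: 0.0
[0.44683337 0.28718649 0.06623358]
0.1 [ 0.     0.05  -0.165] 0.533
0.2 [ 0.001  0.117 -0.324] 0.538
0.3 [ 0.001  0.199 -0.476] 0.546
0.4 [ 0.001  0.296 -0.619] 0.554
0.5 [ 0.001  0.407 -0.751] 0.564
0.6 [ 0.002  0.53  -0.872] 0.575
0.7 [ 0.002  0.665 -0.979] 0.587
0.8 [ 0.002  0.81  -1.073] 0.601
0.9 [ 0.002  0.963 -1.152] 0.615
1.0 [ 0.002  1.124 -1.215] 0.631
1.1 [ 0.002  1.29  -1.262] 0.647
1.2 [ 0.002  1.46  -1.292] 0.664
1.3 [ 0.002  1.632 -1.304] 0.681
1.4 [ 0.002  1.804 -1.3  ] 0.698
1.5 [ 0.002  1.975 -1.278] 0.715
1.6 [ 2.000e-03  2.143e+00 -1.240e+00] 0.733
1.7 [ 2.000e-03  2.307e+00 -1.185e+00] 0.75
```

```bash
python3 - <<'E'
from h import *
im,d=optics.get_image("wrist"); cv2.imwrite("pics/w2.png",im)
_,_,s=pose();print({k:s[k] for k in("eef_pos","wrist_force","gripper_width","grasp_force")})
E
```

```text
{'eef_pos': array([0.44657901, 0.28696582, 0.06592346]), 'wrist_force': array([-0.49718407, -0.41684513, -0.68744658]), 'gripper_width': 0.048749969391321375, 'grasp_force': 0.0}
```

View pics/w2.png

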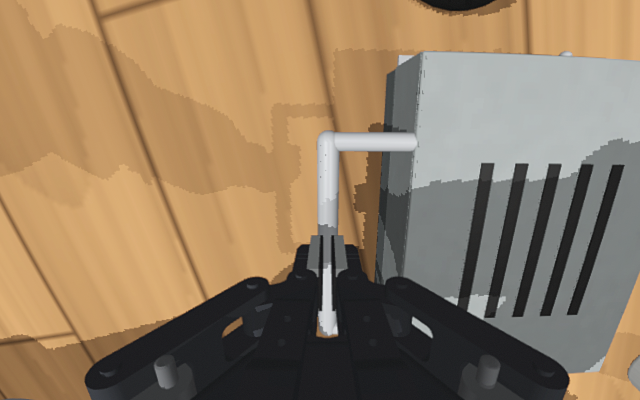

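```bash
python3 - <<'E'
from h import *
im,d=optics.get_image("wrist"); P,u,v=cloud("wrist",d); I=np.full((400,640,3),np.nan); I[v,u]=P
for (a,b) in [(327,150),(327,180),(327,210),(328,230),(325,255),(328,280),(328,310),(328,325),(316,250),(338,250),(316,240),(342,240),(318,265),(338,265),(470,150)]: print(a,b,I[b,a].round(4), im[b,a])
E
```

```text
327 150 [0.4583 0.3403 0.0859] [224 222 219]
327 180 [0.4549 0.325  0.0873] [220 217 215]
327 210 [0.4514 0.3089 0.0885] [201 198 196]
328 230 [0.4494 0.2969 0.0877] [125 122 121]
325 255 [0.4443 0.2814 0.0867] [126 123 122]
328 280 [0.4425 0.265  0.0873] [213 211 209]
328 310 [0.4377 0.243  0.0863] [213 211 208]
328 325 [0.4356 0.2332 0.0882] [213 210 208]
316 250 [0.4437 0.2985 0.1121] [101 102  99]
338 250 [0.4539 0.2958 0.1112] [101 101  98]
316 240 [0.4432 0.2982 0.1003] [101 101  99]
342 240 [0.4564 0.2954 0.1005] [101 100  94]
318 265 [0.4449 0.2976 0.1246] [69 68 67]
338 265 [0.4534 0.2959 0.1249] [101 102 100]
470 150 [0.5315 0.3247 0.0867] [185 186 180]
```

```bash
python3 -m jog '[0,0,0,0,0,0,0.2,0,0,0,0,0,0,0.2,0,0,0,0,0,0,0.2,0,0,0.1,0,0,0,0.2,0,0,0.2,0,0,0,0.2,0,0,0.2,0,0,0,0.9,0,0,0.2,0,0,0,0.9,0,0,0.2,0,0,0,0.9,0,0,0.2,0,0,0,0.9,0,0,0.2,0,0,0,0.9]' 40
```

```text
clock: 4.75
eef_pos: [0.447, 0.2847, 0.0396]
ee_rot: [0.002, 0.779, 0.627, -0.0]
wrist_force: [6.4, -2.8, -9.1]
gripper_width: 0.124
grasp_force: 38.9
```

The bar is now held (10.5 mm opening, 39 N). The fingers seem to end about 25 mm short of the reported TCP, so I'll allow for that at the pack. Lifting along the arc.

```bash
python3 -m jog '[0,0.022,-0.082,0,0,0,0.9,0,0.05,-0.165,0,0,0,0.9,0,0.082,-0.245,0,0,0,0.9,0,0.117,-0.324,0,0,0,0.9,0,0.157,-0.4,0,0,0,0.9,0,0.199,-0.476,0,0,0,0.9,0,0.296,-0.619,0,0,0,0.9,0,0.407,-0.751,0,0,0,0.9,0,0.407,-0.751,0,0,0,0.9]' 40
python3 - <<'E'
from h import *
p,R,_=pose();print(p)
print(rows([0.447,.2847,.0396]+handle(.5)-handle(0),down(t)))
E
```

```text
clock: 5.65
eef_pos: [0.4934, 0.2745, 0.1308]
ee_rot: [0.0, 0.779, 0.626, -0.001]
wrist_force: [-1.4, -2.5, -5.2]
gripper_width: 0.121
grasp_force: 39.4
[0.49338468 0.27446719 0.13079896]
(array([0.001, 0.009, 0.008]), array([-0.0002,  0.0008, -0.0005]))
```

```bash
python3 -m jog '[0,0.123,-0.121,0,0,0,0.9,0,0.258,-0.228,0,0,0,0.9,0,0.403,-0.322,0,0,0,0.9,0,0.556,-0.401,0,0,0,0.9,0,0.717,-0.464,0,0,0,0.9,0,0.883,-0.511,0,0,0,0.9]' 40
python3 -m jog '[0,0.17,-0.03,0,0,0,0.9,0,0.342,-0.042,0,0,0,0.9,0,0.514,-0.038,0,0,0,0.9,0,0.514,-0.038,0,0,0,0.9]' 40
```

```text
clock: 6.25
eef_pos: [0.5949, 0.2522, 0.1931]
ee_rot: [0.0, 0.779, 0.627, -0.002]
wrist_force: [-3.9, -3.7, 6.1]
gripper_width: 0.123
grasp_force: 42.3
clock: 6.65
eef_pos: [0.6599, 0.238, 0.1969]
ee_rot: [0.002, 0.78, 0.626, 0.001]
wrist_force: [0.4, -5.7, 4.5]
gripper_width: 0.121
grasp_force: 43.0
```

```bash
python3 -m jog '[0,0,0,0,0,0,0,0,0,-0.05,0,0,0,0,0,0,-0.2,0,0,0,0,0,0,-0.5,0,0,0,0,0,-0.1,-0.6,0,0,0,0,0,-0.3,-0.6,0,0,0,0,0,-0.5,-0.6,0,0,0,0]'
python3 - <<'E'
from h import *
im,d=optics.get_image("scene"); cv2.imwrite("pics/s2.png",im[90:350,100:560])
E
```

```text
clock: 7.35
eef_pos: [0.5974, 0.254, 0.2689]
ee_rot: [-0.0, 0.779, 0.627, 0.001]
wrist_force: [-0.3, -0.0, -0.2]
gripper_width: 0.497
grasp_force: 0.0
```

View pics/s2.png

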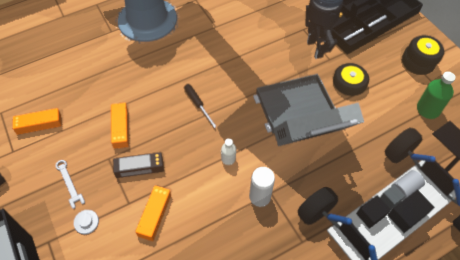

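The hood stands wide open (crop: tray at (300,105), hood leaning back at (335,120)) and nothing else has moved. Next the pack.

```bash
python3 - <<'E'
from h import *
print(rows([.536,-.256,.17],down(-.34)))
E
python3 -m jog '[-0.4,-0.13,0,0,0,0,0,-0.8,-0.26,0,0,0,0,0,-1,-0.33,0,0,0,0,0]'
python3 -m jog '[-0.4,-0.13,0,0,0,0,0,-0.8,-0.26,0,0,0,0,0,-1,-0.33,0,0,0,0,0]'
python3 -m jog '[-0.4,-0.13,0,0,0,0,-0.5,-0.8,-0.26,0,0,0,0,-0.5,-1,-0.33,0,0,0,0,-0.5]'
python3 -c "
from h import *
print(rows([.536,-.256,.17],down(-.34)))"
```

```text
(array([-4.263,  0.439,  0.819]), array([-0.0012, -0.0001,  0.0407]))
clock: 7.7
eef_pos: [0.5307, 0.1428, 0.2681]
ee_rot: [-0.0, 0.779, 0.627, -0.001]
wrist_force: [0.8, 0.7, 0.4]
gripper_width: 0.503
grasp_force: 0.0
clock: 8.0
eef_pos: [0.4667, 0.0341, 0.2684]
ee_rot: [-0.0, 0.779, 0.627, -0.0]
wrist_force: [0.4, -0.2, -0.1]
gripper_width: 0.5
grasp_force: 0.0
clock: 8.3
eef_pos: [0.4029, -0.0743, 0.2682]
ee_rot: [0.0, 0.779, 0.627, 0.0]
wrist_force: [0.3, 0.1, -0.4]
gripper_width: 0.753
grasp_force: 0.0
(array([-1.241,  1.408,  0.819]), array([0.    , 0.    , 0.0394]))
```

```bash
python3 -m jog '[-0.25,0.3,0.1,0,0,0,-0.5,-0.5,0.6,0.2,0,0,0,-0.5,-0.8,0.9,0.3,0,0,0,-0.5,-0.8,0.9,0.3,0,0,0,-0.5]'
python3 -m jog '[-0.22,0.25,0.26,0,0,0.04,-0.5,-0.441,0.508,0.52,0,0,0.04,-0.5,-0.441,0.508,0.52,0,0,0.04,-0.5,-0.441,0.508,0.52,0,0,0.04,-0.5]'
python3 - <<'E'
from h import *
im,d=optics.get_image("wrist"); cv2.imwrite("pics/w3.png",im); P,u,v=cloud("wrist",d)
o=optics.outline_of("wrist","pack")
for k in o[:3]:
    Q,_,_=cloud("wrist",d,k["mask"]); Q=Q[(Q[:,2]>.033)&(Q[:,2]<.045)]
    if len(Q)>20: print(k["score"],cv2.minAreaRect((Q[:,:2]*1000).astype(np.float32)),Q[:,2].mean())
p,R,_=pose(); print(p)
L=R.inv().apply(P-p); g=(abs(L[:,1])<.06)&(abs(L[:,0])<.015)&(L[:,2]>-.1)&(P[:,2]>.07); print("fingers: z range in tool",L[g,2].min(),L[g,2].max(),"at",L[g][L[g,2].argmax()])
print(rows([.536,-.256,.17],down(-.34)))
E
```

```text
clock: 8.7
eef_pos: [0.4916, -0.193, 0.2294]
ee_rot: [-0.001, 0.78, 0.626, -0.0]
wrist_force: [-0.6, 0.1, -0.1]
gripper_width: 0.754
grasp_force: 0.0
clock: 9.1
eef_pos: [0.5375, -0.2534, 0.1688]
ee_rot: [-0.002, 0.817, 0.577, -0.0]
wrist_force: [0.1, 0.2, 0.6]
gripper_width: 0.747
grasp_force: 0.0
0.89 ((689.4336547851562, -274.7065734863281), (47.08120346069336, 138.2093963623047), 44.578216552734375) 0.0422285184876545
0.87 ((387.79901123046875, -254.6741485595703), (47.60369873046875, 138.48110961914062), 69.59735870361328) 0.040839768718077804
0.64 ((261.9727783203125, -455.1190490722656), (101.56488037109375, 45.38499069213867), 72.5607681274414) 0.04052874532383563
[ 0.53842807 -0.25345116  0.17146199]
fingers: z range in tool -0.0999974413800175 -0.029269681201028224 at [-2.93759496e-05  3.20231979e-02 -2.92696812e-02]
(array([-0.027, -0.012,  0.012]), array([ 0.0003, -0.0002,  0.0001]))
```

View pics/w3.png

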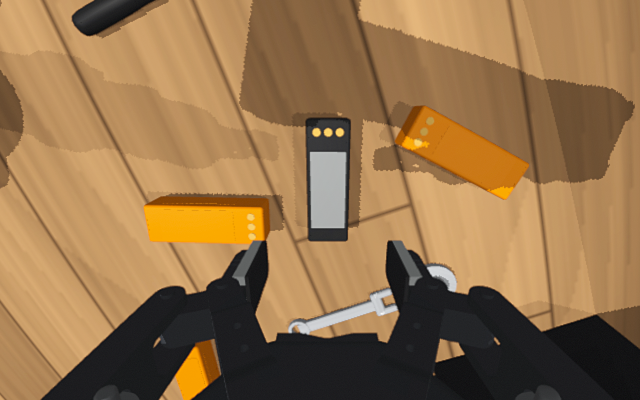

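The pack (black and grey, brass sockets up) is upright in the picture at (328,180), between the two orange blocks at (207,220) and (460,150). The finger tips really end about 29 mm behind the reported TCP.

```bash
python3 - <<'E'
from h import *
im,d=optics.get_image("wrist"); P,u,v=cloud("wrist",d)
s=(u>295)&(u<360)&(v>110)&(v<245)&(P[:,2]>.033)&(P[:,2]<.046)
rc=cv2.minAreaRect((P[s,:2]*1000).astype(np.float32)); print(rc,P[s,2].mean())
c=np.array(rc[0])/1000; print(rows(np.r_[c,.0],down(-.34)),pose()[0])
E
```

```text
((537.9401245117188, -255.14901733398438), (136.94544982910156, 47.138702392578125), 70.4457778930664) 0.03953648764866769
(array([-0.014, -0.005,  1.434]), array([ 0.0007, -0.    ,  0.0002])) [ 0.53876211 -0.25367     0.1720385 ]
```

```bash
python3 -m jog '[-0.014,-0.005,0.4,0,0,0,-0.5,-0.014,-0.005,0.8,0,0,0,-0.5,-0.014,-0.005,0.8,0,0,0,-0.5]'
python3 -m jog '[0,0,0.25,0,0,0,-0.5,0,0,0.45,0,0,0,-0.5,0,0,0.6,0,0,0,-0.5,0,0,0.65,0,0,0,-0.5,0,0,0.65,0,0,0,-0.5]'
python3 - <<'E'
from h import *
im,d=optics.get_image("wrist"); P,u,v=cloud("wrist",d); p,R,s=pose(); print(p,s["wrist_force"])
L=R.inv().apply(P-p); g=(abs(L[:,1])<.06)&(abs(L[:,1])>.027)&(abs(L[:,0])<.02)&(L[:,2]>-.1)&(P[:,2]>.008); print("finger min z",np.percentile(P[g,2],[0,1,5]))
E
```

```text
clock: 9.55
eef_pos: [0.5323, -0.2521, 0.0695]
ee_rot: [-0.005, 0.816, 0.577, -0.002]
wrist_force: [-1.4, 0.1, -1.0]
gripper_width: 0.752
grasp_force: 0.0
clock: 10.05
eef_pos: [0.5385, -0.2564, -0.0019]
ee_rot: [0.001, 0.817, 0.577, 0.0]
wrist_force: [0.5, 0.7, 0.0]
gripper_width: 0.748
grasp_force: 0.0
[ 0.53896397 -0.25676771 -0.00149761] [0.5862436  0.08367109 0.3353381 ]
finger min z [0.02800112 0.03345949 0.0421784 ]
```

```bash
python3 -m jog '[0,0,0.05,0,0,0,-0.5,0,0,0.11,0,0,0,-0.5,0,0,0.11,0,0,0,0.3,0,0,0.11,0,0,0,0.3,0,0,0.11,0,0,0,0.3,0,0,0.11,0,0,0,0.3]' 50
```

```text
clock: 10.7
eef_pos: [0.5373, -0.2561, -0.0173]
ee_rot: [-0.0, 0.817, 0.577, -0.0]
wrist_force: [-1.0, -0.3, -1.7]
gripper_width: 0.544
grasp_force: 54.0
```

```bash
python3 -m jog '[0,0,-0.1,0,0,0,0.3,0,0,-0.3,0,0,0,0.3,0,0,-0.5,0,0,0,0.3,0,0,-0.7,0,0,0,0.3,0,0,-0.9,0,0,0,0.3,0,0,-1,0,0,0,0.3,0,0,-1,0,0,0,0.3]' 50
python3 -m jog '[0,0,-0.2,0,0,0,0.3,0,0,-0.4,0,0,0,0.3,0,0,-0.5,0,0,0,0.3,0,0,-0.5,0,0,0,0.3]' 50
python3 -c "
from h import *
print(rows(np.r_[(C-X*.01)[:2],.16],down(t)))"
```

```text
clock: 11.4
eef_pos: [0.5391, -0.2572, 0.1052]
ee_rot: [0.002, 0.817, 0.577, 0.001]
wrist_force: [0.9, -0.2, -4.5]
gripper_width: 0.542
grasp_force: 53.8
clock: 11.8
eef_pos: [0.5385, -0.2569, 0.1638]
ee_rot: [0.001, 0.817, 0.577, 0.001]
wrist_force: [0.4, -0.0, -3.7]
gripper_width: 0.539
grasp_force: 53.8
(array([ 4.118, -1.315,  0.027]), array([ 0.0007,  0.0002, -0.04  ]))
```

```bash

python3 -m jog '[0.15,-0.05,0,0,0,0,0.3,0.4,-0.13,0,0,0,0,0.3,0.7,-0.22,0,0,0,0,0.3,1,-0.32,0,0,0,0,0.3]' 50 | head -2
python3 -m jog '[0.3,-0.1,0,0,0,0,0.3,0.6,-0.19,0,0,0,0,0.3,0.8,-0.26,0,0,0,0,0.3,1,-0.32,0,0,0,0,0.3]' 50 | head -2
python3 -m jog '[0.3,-0.1,0,0,0,0,0.3,0.6,-0.19,0,0,0,0,0.3,0.8,-0.26,0,0,0,0,0.3,1,-0.32,0,0,0,0,0.3]' 50 | head -2
python3 -m jog '[0.3,-0.1,0,0,0,-0.01,0.3,0.5,-0.16,0,0,0,-0.02,0.3,0.7,-0.22,0,0,0,-0.03,0.3,0.85,-0.27,0,0,0,-0.04,0.3,0.85,-0.27,0,0,0,-0.04,0.3]' 50
python3 - <<'E'
from h import *
print(rows(np.r_[(C-X*.01)[:2],.16],down(t)))
E
```

```text
clock: 12.2
eef_pos: [0.5402, -0.1281, 0.1608]
clock: 12.6
eef_pos: [0.5435, -0.0019, 0.1609]
clock: 13.0
eef_pos: [0.5472, 0.1236, 0.1609]
clock: 13.5
eef_pos: [0.5509, 0.2313, 0.1607]
ee_rot: [-0.001, 0.778, 0.629, -0.001]
wrist_force: [-0.4, -0.3, -3.6]
gripper_width: 0.544
grasp_force: 53.7
(array([ 0.254, -0.02 ,  0.006]), array([-0.0011,  0.0001,  0.0014]))
```

```bash

python3 -m jog '[0.254,-0.02,0.2,0,0,0,0.3,0.254,-0.02,0.45,0,0,0,0.3,0.254,-0.02,0.45,0,0,0,0.3]' 50
python3 - <<'E'
from h import *
im,d=optics.get_image("wrist"); cv2.imwrite("pics/w4.png",im); p,_,s=pose(); print(p,rows(np.r_[(C-X*.01)[:2],-.013],down(t)))
E
```

```text
clock: 13.8
eef_pos: [0.552, 0.2574, 0.1031]
ee_rot: [-0.002, 0.779, 0.627, -0.005]
wrist_force: [-1.5, -1.1, -4.8]
gripper_width: 0.539
grasp_force: 53.5
[0.55330371 0.25738763 0.10553723] (array([0.042, 0.013, 0.988]), array([-0.0023,  0.0015,  0.    ]))
```

View pics/w4.png

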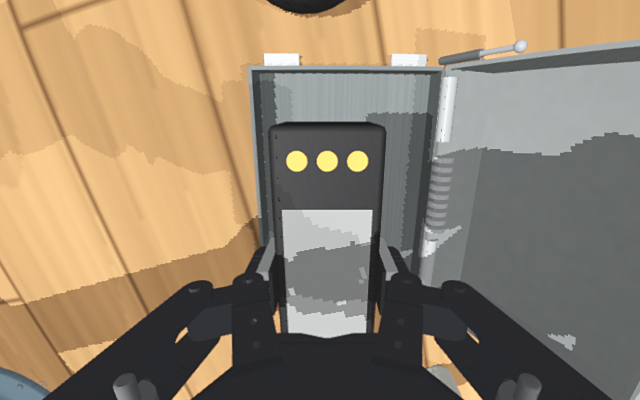

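The wrist picture shows the pack, sockets up at (327,160), over the tray (walls at u≈255 and 435), with the open hood to the right. Lowering it in.

```bash

python3 -m jog '[0.02,0.05,0.15,0,0,0,0.3,0.02,0.05,0.35,0,0,0,0.3,0.02,0.05,0.55,0,0,0,0.3,0.02,0.05,0.7,0,0,0,0.3,0.02,0.05,0.8,0,0,0,0.3,0.02,0.05,0.87,0,0,0,0.3,0.02,0.05,0.92,0,0,0,0.3,0.02,0.05,0.92,0,0,0,0.3]' 50
python3 -c "
from h import *
print(rows(np.r_[(C-X*.005)[:2],-.014],down(t)),pose()[2]['wrist_force'])"
```

```text
clock: 14.65
eef_pos: [0.5635, 0.2596, -0.0015]
ee_rot: [-0.0, 0.779, 0.627, -0.0]
wrist_force: [-0.6, -0.2, -4.2]
gripper_width: 0.54
grasp_force: 53.7
(array([ 0.001, -0.031,  0.104]), array([-0.0001,  0.    , -0.0001])) [-0.56736315 -0.16346145 -4.23686375]
```

```bash

python3 -m jog '[0,0,0.04,0,0,0,0.3,0,0,0.07,0,0,0,0.3,0,0,0.09,0,0,0,0.3,0,0,0.1,0,0,0,0.3,0,0,0.1,0,0,0,0.3]' 50
```

```text
clock: 15.15
eef_pos: [0.5633, 0.2598, -0.0136]
ee_rot: [-0.0, 0.779, 0.627, -0.0]
wrist_force: [0.2, 0.4, -3.8]
gripper_width: 0.541
grasp_force: 53.7
```

```bash

python3 -m jog '[0,0,0.01,0,0,0,0.3,0,0,0.02,0,0,0,0.3,0,0,0.02,0,0,0,0.3]' 50
```

```text
clock: 15.45
eef_pos: [0.5638, 0.2599, -0.0143]
ee_rot: [0.0, 0.779, 0.627, 0.001]
wrist_force: [-2.8, -1.0, 4.6]
gripper_width: 0.544
grasp_force: 54.7
```

Contact: the wrist load has gone from −4 to +5 N. Releasing.

```bash

python3 -m jog '[0,0,0,0,0,0,-0.4,0,0,0,0,0,0,-0.4,0,0,0,0,0,0,-0.4,0,0,0,0,0,0,-0.4,0,0,-0.15,0,0,0,-0.4,0,0,-0.4,0,0,0,-0.4,0,0,-0.8,0,0,0,-0.4,0,0,-1,0,0,0,-0.4]'
python3 -m jog '[0,0,-0.4,0,0,0,-0.4,-0.2,-0.4,-0.7,0,0,0,-0.4,-0.2,-0.8,-0.7,0,0,0,-0.4,-0.2,-0.8,-0.7,0,0,0,-0.4]'
python3 - <<'E'
from h import *
im,d=optics.get_image("top"); cv2.imwrite("pics/t5.png",im); P,u,v=cloud("top",d); L=(P-C)@np.c_[X,Y]
g=(abs(L[:,0])<.07)&(abs(L[:,1])<.095)&(P[:,2]>.03)&(P[:,2]<.06); print(g.sum(),cv2.minAreaRect((L[g]*1000).astype(np.float32)),np.percentile(P[g,2],[5,50,95]))
A=np.c_[L[g],np.ones(g.sum())]; print("plane",np.linalg.lstsq(A,P[g,2],rcond=None)[0])
h=(P[:,2]>.1)&(L[:,0]>.06)&(L[:,0]<.35)&(abs(L[:,1])<.1); print("hood pts",h.sum(),L[h,0].max(),P[h,2].max())
E
```

```text
clock: 16.25
eef_pos: [0.5652, 0.2604, 0.108]
ee_rot: [0.001, 0.779, 0.627, 0.002]
wrist_force: [0.3, 0.3, -0.5]
gripper_width: 0.695
grasp_force: 0.0
clock: 16.65
eef_pos: [0.4603, 0.2568, 0.1894]
ee_rot: [-0.001, 0.778, 0.628, -0.0]
wrist_force: [0.9, -0.1, -0.0]
gripper_width: 0.7
grasp_force: 0.0
556 ((-2.280651092529297, -0.893768310546875), (139.49974060058594, 47.421756744384766), 89.83773040771484) [0.03613594 0.04077041 0.04502686]
plane [ 3.03809976e-04 -1.86829188e-05  4.05861843e-02]
hood pts 1490 0.3499693832513006 0.20436434073041143
```

View pics/t5.png

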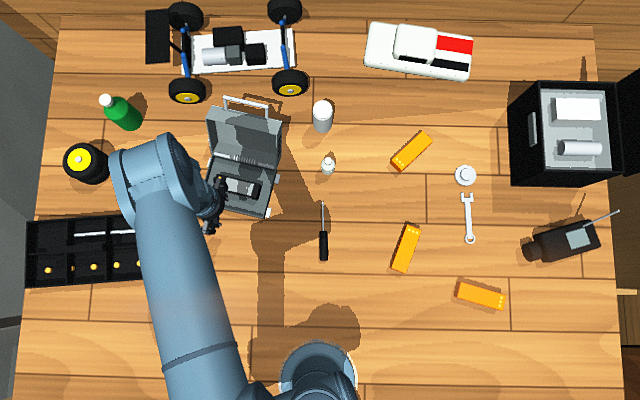

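The top picture shows the hood leaning back with its handle at (247,103). The pack lies flat in the tray at (243,187), its top at 41 mm, and the other things are in place. Handing in.

```bash
python3 -c "
from plant import r
print(r.close_job())"
```

```text
the job is handed in; nothing more can be done
None
```

The job is handed in (no verdict was returned): in the last top picture the hood stood wide open by itself, the pack lay flat and right way up on the tray floor, and the other things had visibly not moved.

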